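Gauge the hall candle sockets and sort them

ROBOT

A 6-joint arm with a two-finger parallel gripper is mounted at the origin on the work surface. World frame = base frame: x ahead of the robot, y to its left, z up, the work surface at z = 0. Lengths are in m, angles in rad, forces in N, time in s.
With the tool pointing down it reaches from about 0.325 to 0.9 m from the base axis. Payload 3.5 kg.
Tool frame: the origin (TCP) lies on the centre line of the jaws, within the pads' length; the fingertips stand arm.tip_extent ahead of it and the grasp point (between the pads) lies 8 mm behind it (arm.tip_extent is the distance from the TCP to the fingertips, in m); z points along the fingers, y is the line along which they close (so a half turn about z gives the same grasp; the last joint's range is limited). The gripper opens to 85 mm and grips with 20 to 120 N. Pads are 22 mm wide; open, the fingers measure 114 mm over their backs; the gripper's body (76 mm by 85 mm) begins 54 mm behind the grasp point. The pads swing forward as they close: fully open they stand 13 mm farther back than shut.
Start: joints at [1.056, 0.276, -0.026, 1.268, 0, 1.467], TCP at [0.25, 0.573, 0.242] pointing down, gripper open.
Joint ranges: [-3.12, 3.12], [-0.85, 1.88], [-1.08, 1.24], [-1.95, 2.15], [-1.57, 1.53], [-3.14, 3.14]. Speed limits (rad/s): [2.57, 2.57, 3.14, 3.14, 3.14, 3.14].

INTERFACE

Orientations are given as a rotation vector (axis times angle).
In Python, from cell import arm gives the robot as it stands. The module is installed in compiled form; this text tells all that it offers.
- The arm moves only by the shell command python3 -m handwheel 'ROWS' [FORCE]. ROWS is JSON, one flat list of numbers, 5 for each row, row after row: the closure, from 0 (fully open) to 1 (shut), then the shift along the tool's x, y, z in mm, then the turn about the tool's z in rad. A call has exactly 8 rows; each row shifts and turns the commanded pose from where the row before left it, along the tool's axes as they then stand; what a row does not reach is not made up. A row lasts 1/12 s, in which the tool goes at most 41.7 mm and 7.16 degrees, less where a joint would pass 70% of its speed; a pose out of reach is approached as far as the arm can. A call is refused whole if a number of a shift passes 41.7 or a number of a turn 0.125, either way. A call with a gripper value outside its range is refused whole. The fingers move at their own pace and stop on an object; FORCE is the grip in N (left out, the last holds). Time passes only in rows, so rows that do not move let the fingers close, or fill a call up. It gives the time, the measured TCP pose, the force, the opening and the grip force at its end, in the units of the state.
- arm.state(): the state, without advancing time (a new reading comes with each control period).
- arm.grab_frame(name): name is "scene" or "top" or "wrist"; returns the picture (384x512x3 uint8, red, green, blue); there is no depth.
- arm.calibration(name): a dict with "camera_matrix" (3x3 intrinsics, pixels), "R" (3x3) and "t" (3): a world point X has camera coordinates R X + t; the wrist camera has in their place "mount" (4x4, takes a point from camera to tool coordinates, whose origin is the TCP and whose axes are the flange's). Camera axes: x right, y down, z forward; pixel columns grow to the right and rows downward; lengths in m; the calibration is good to about 2 mm. A picture is of the moment at which its call begins: read the wrist's pose just before it. calibration takes no time and is no camera call.
- arm.finish_job(): hands the job in; it is judged then, once.
The state is a dict: "time": time; "qpos": joint angles; "joint_velocities": joint speeds; "tau": joint torques, N m; "eef_pos": TCP position; "orientation": TCP orientation; "force": force on the tool from outside, world axes, zero at the start; "moment": the same for the moment, N m; "finger_gap": finger opening in m; "gripper_force": force on a finger pad.
Only numpy, scipy, OpenCV 4.12 (cv2) and the standard library are available. Lean on these libraries where they do the work, as an engineer would, in place of code of your own. Each camera call takes 0.05 s, during which the arm holds its last target. There are 200 camera calls.

TASK

Test the brass candle sockets one at a time on the stepped gauge pin, in the order of their enamel colours white, black, green, blue, red (some colours may be missing): slide each one down over the pin until it stops. Stand every socket that went fully home to the wooden base upright on the table in a straight row between the two low black candlesticks, centred on the line that joins them, and put every socket that stopped on the pin's shoulder in the blue tray. Leave the other things on the table where they are.

Things in the scene. Friction and masses are not known exactly. Their poses are not given: they have to be found in the camera images.
- socket_white: loose white-enamelled brass candle socket: brass tube with a white band, 30 mm across and 42 mm tall with a white drip collar 46 mm across, 5 mm thick, at its foot and a bore right through; the bores differ between sockets (14 or 21 mm), the outsides do not. Stands upright at the start. Origin: centre of its underside, z up its axis. May be absent
- socket_black: loose black-enamelled brass candle socket: brass tube with a black band, 30 mm across and 42 mm tall with a black drip collar 46 mm across, 5 mm thick, at its foot and a bore right through; the bores differ between sockets (14 or 21 mm), the outsides do not. Stands upright at the start. Origin: centre of its underside, z up its axis. May be absent
- socket_green: loose green-enamelled brass candle socket: brass tube with a green band, 30 mm across and 42 mm tall with a green drip collar 46 mm across, 5 mm thick, at its foot and a bore right through; the bores differ between sockets (14 or 21 mm), the outsides do not. Stands upright at the start. Origin: centre of its underside, z up its axis. May be absent
- socket_blue: loose blue-enamelled brass candle socket: brass tube with a blue band, 30 mm across and 42 mm tall with a blue drip collar 46 mm across, 5 mm thick, at its foot and a bore right through; the bores differ between sockets (14 or 21 mm), the outsides do not. Stands upright at the start. Origin: centre of its underside, z up its axis. May be absent
- socket_red: loose red-enamelled brass candle socket: brass tube with a red band, 30 mm across and 42 mm tall with a red drip collar 46 mm across, 5 mm thick, at its foot and a bore right through; the bores differ between sockets (14 or 21 mm), the outsides do not. Stands upright at the start. Origin: centre of its underside, z up its axis. May be absent
- gauge: fixed gauge: wooden base 80 x 80 mm, 18 mm thick, with a steel pin up from its middle: 18 mm thick for 24 mm, a 4 mm conical shoulder, then 10 mm thick to a pointed tip 66 mm above the table. A wide-bored socket goes down until its foot meets the base; a narrow one stops on the shoulder, its foot about 26 mm above the base. Origin: centre of the base's underside, z along the pin
- candlestick_left: fixed low black candlestick, foot 60 mm across, 55 mm tall, at the left end of the row. Origin at the centre of its foot; its -y axis points to the right candlestick
- candlestick_right: fixed low black candlestick, the same, at the right end of the row, 270 to 300 mm from the other (centre to centre). Origin at the centre of its foot
- tray: fixed blue returns tray, 160 mm (its x) by 120 mm (its y), walls 5 mm thick and 30 mm high, floor 5 mm thick. Origin at the centre of its underside
- dispenser: bystander: white pump dispenser, 56 mm across, 139 mm tall, origin under its centre
- bowl: bystander: small brass bowl, 100 mm across, 45 mm tall, origin under its centre
- matchbox: bystander: yellow and red matchbox lying flat, 36 x 55 x 16 mm, origin under its centre
- jar: bystander: amber glass jar with brass lid, 60 mm across, 75 mm tall, origin under its centre
- puck: bystander: round wooden door stop, 48 mm across, 36 mm tall, origin under its centre
Things that resemble listed ones, but are neither listed nor needed, are in the scene too. Leave any purple look-alike of the socket_white alone. What is shaped like the socket_green but turquoise is not meant.

How it is judged:
By the outcome, as a careful person would: the job done as asked, in the order asked, and still so for the second after the job is handed in, with the robot touching nothing.
Of socket_white, socket_black, socket_green, socket_blue, socket_red only 3 to 5 are there at a start; the rules pass over those that are not, and their reading is None.
At some moment in a run one of socket_white, socket_black, socket_green, socket_blue, socket_red may be knocked a few centimetres aside while the robot is not near it.
It also fails if it takes over 210 s, if anything falls off the work surface, if the arm or the gripper's body presses on something with over 40 N, if the wrist force passes 120 N, or if a joint passes its speed limit or range.

## Working session

There is one attempt and no reset: what is moved stays moved. The work goes in short steps, Python scripts to look and compute and a shell command to move; the robot and the scene stay as the last step left them, time stands still between calls to the robot, and variables do not carry over. Pictures are saved under pics/ and viewed, at most 14 in all, crops included, and the job is handed in when it is done.

```bash
mkdir -p pics; ls; python3 - <<'E'
from cell import arm
import cv2,numpy as np
print(arm.state()); print(arm.tip_extent)
for n in ("scene","top","wrist"):
    print(n,arm.calibration(n))
    im=arm.grab_frame(n); cv2.imwrite(f"pics/{n}0.png",cv2.resize(im[:,:,::-1],(800,600),interpolation=cv2.INTER_CUBIC)); np.save(f"{n}0.npy",im)
E
```

```text
pics
{'time': 0.0, 'qpos': array([ 1.05558333e+00,  2.77126386e-01, -2.79076843e-02,  1.26798253e+00,
        1.33473945e-05,  1.46741290e+00]), 'joint_velocities': array([-0.00072564,  0.00074595, -0.00098391, -0.0004205 ,  0.00088869,
        0.00154741]), 'tau': array([ 1.07151162e-03, -4.45508015e+01,  2.95204264e+01,  1.65613013e-02,
       -1.60545369e-04, -1.66241026e-06]), 'eef_pos': array([0.24979926, 0.57208128, 0.24115114]), 'orientation': array([-0.64219741, -3.07454877,  0.00331499]), 'force': array([-0.33020103, -0.65852561, -0.38806557]), 'moment': array([ 0.06682908,  0.01714545, -0.01176141]), 'gripper_force': 0.0, 'finger_gap': 0.08516725470744424}
0.011
scene {'camera_matrix': array([[399.77026071,   0.        , 256.02144495],
       [  0.        , 399.77026071, 193.3751711 ],
       [  0.        ,   0.        ,   1.        ]]), 'R': array([[-0.06037848,  0.99812934, -0.00960509],
       [ 0.74162414,  0.03841734, -0.66971467],
       [-0.66809286, -0.04755972, -0.7425564 ]]), 't': array([ 0.02019421, -0.38894795,  1.57407421])}
top {'camera_matrix': array([[497.47
[... 171 characters left out ...]
9984129, -0.00478985],
       [-0.99655528, -0.01671426, -0.08122941],
       [ 0.08113646,  0.00616723, -0.99668392]]), 't': array([0.00650036, 0.57317392, 1.64710863])}
wrist {'camera_matrix': array([[268.10932578,   0.        , 257.11924606],
       [  0.        , 268.10932578, 187.21143016],
       [  0.        ,   0.        ,   1.        ]]), 'mount': array([[ 8.09130921e-05, -9.44857729e-01, -3.27481092e-01,
         8.45588190e-02],
       [ 9.99999971e-01,  1.51378957e-04, -1.89685725e-04,
         1.86606840e-04],
       [ 2.28799769e-04, -3.27481067e-01,  9.44857713e-01,
        -1.31787635e-01],
       [ 0.00000000e+00,  0.00000000e+00,  0.00000000e+00,
         1.00000000e+00]])}
```

View pics/top0.png

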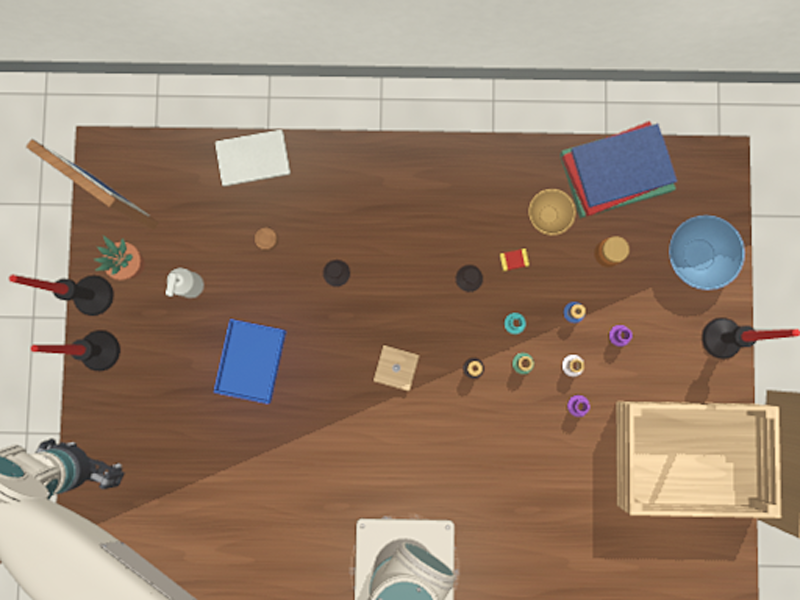

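View pics/scene0.png

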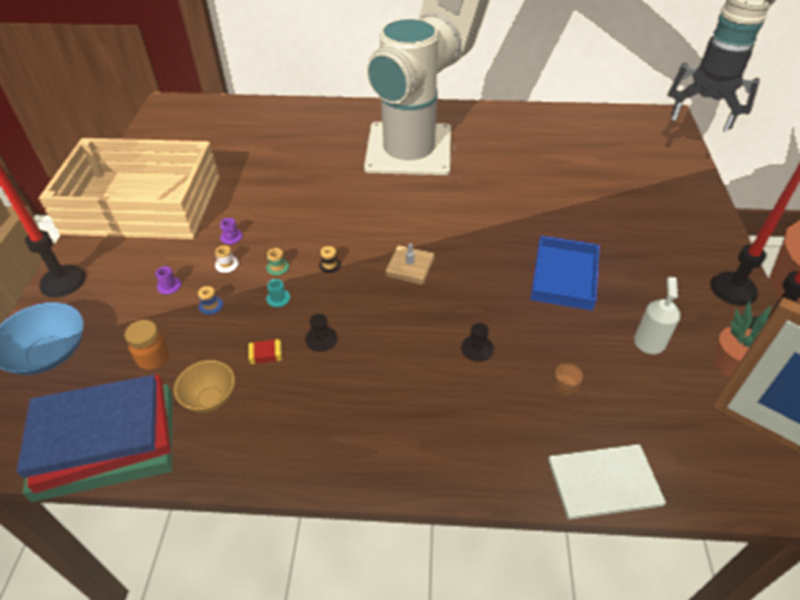

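Top view: loose sockets are white (573,365), black (474,368), green (523,363) and blue (575,311), and there is no red one. Look-alikes to avoid are turquoise (515,323) and purple (620,335) and (578,405). The gauge is at (397,367), the tray at (250,361), and the low black candlesticks at (337,272) and (469,278). The tall candlesticks holding red candles at the table sides are not meant.

```bash
cat > h.py <<'E'
import cv2,numpy as np
from cell import arm
from scipy.spatial.transform import Rotation as Ro
def cam(name,st=None):
    c=arm.calibration(name);K=c["camera_matrix"]
    if name=="wrist":
        st=st or arm.state(); M=c["mount"]; Rt=Ro.from_rotvec(st["orientation"]).as_matrix()
        Rw=Rt@M[:3,:3]; C=Rt@M[:3,3]+st["eef_pos"]
    else: Rw=c["R"].T; C=-Rw@c["t"]
    return K,Rw,C
def ray(k,u,v,z):
    K,Rw,C=k; d=Rw@np.linalg.solve(K,[u,v,1.]); return (C+d*(z-C[2])/d[2])
def proj(k,X):
    K,Rw,C=k; p=K@(Rw.T@(np.asarray(X)-C)); return p[:2]/p[2]
def blobs(im,lo,hi,amin=10):
    hsv=cv2.cvtColor(im,cv2.COLOR_RGB2HSV); m=cv2.inRange(hsv,np.array(lo),np.array(hi))
    n,l,s,c=cv2.connectedComponentsWithStats(m)
    return [(c[i].round(1),s[i,4],tuple(s[i,:4])) for i in range(1,n) if s[i,4]>=amin],m
def grab(name,out=None):
    st=arm.state(); im=arm.grab_frame(name)
    if out: cv2.imwrite(f"pics/{out}.png",im[:,:,::-1]); np.save(out+".npy",im)
    return im,cam(name,st)
E
python3 - <<'E'
from h import *
k=cam("top"); im=np.load("top0.npy"); s=1.5625
for n,u,v,z in [("white",573,365,.042),("black",474,368,.042),("green",523,363,.042),("blue",575,311,.042),("turq",515,323,.042),("pur",620,335,.042),("pur2",578,405,.042),("gauge",397,367,.066),("csL",337,272,.055),("csR",469,278,.055),("tray",250,361,.03),("match",514,260,.016)]:
    print(n,ray(k,u/s,v/s,z).round(3))
hsv=cv2.cvtColor(im,cv2.COLOR_RGB2HSV)
for n,(u,v) in dict(csL=(337,272),csR=(469,278)).items():
    g=im[int(v/s)-14:int(v/s)+15,int(u/s)-14:int(u/s)+15].max(2); print(n,g[14])
for n,b in (("tray",((105,150,60),(122,255,255))),):
    bl,m=blobs(im,*b,100); print(n,bl)
    c,_=cv2.findContours(m,0,2); c=max([q for q in c if 110<q[:,0,0].mean()<200],key=cv2.contourArea); r=cv2.minAreaRect(c); print(r,[ray(k,*p,.03).round(3) for p in cv2.boxPoints(r)])
cr=im[185:275,195:405]; cv2.imwrite("pics/c1.png",cv2.resize(cr[:,:,::-1],None,fx=3.8,fy=3.8,interpolation=cv2.INTER_CUBIC))
E
```

```text
white [ 0.436 -0.351  0.042]
black [ 0.426 -0.143  0.042]
green [ 0.439 -0.246  0.042]
blue [ 0.55  -0.356  0.042]
turq [ 0.523 -0.229  0.042]
pur [ 0.501 -0.451  0.042]
pur2 [ 0.353 -0.362  0.042]
gauge [0.426 0.019 0.066]
csL [0.624 0.15  0.055]
csR [ 0.616 -0.129  0.055]
tray [0.433 0.333 0.03 ]
match [ 0.661 -0.23   0.016]
csL [112 112 112 112 116  98  67  54  60  63  65  64  64  63  63  64  66  56
  58  60  58  55  51 101 112 109 109 110 110]
csR [113 112 112 112 115  91  62  59  61  61  59  64  66  65  65  65  66  65
  66  67  61  55  60 102 114 111 110 111 110]
tray [(array([159.6, 231. ]), np.int32(1694), (np.int32(137), np.int32(205), np.int32(46), np.int32(53)))]
((159.4951171875, 230.8560791015625), (36.10884475708008, 47.42341613769531), 12.094757080078125) [array([0.368, 0.407, 0.03 ]), array([0.523, 0.38 , 0.03 ]), array([0.499, 0.261, 0.03 ]), array([0.345, 0.289, 0.03 ])]
```

View pics/c1.png

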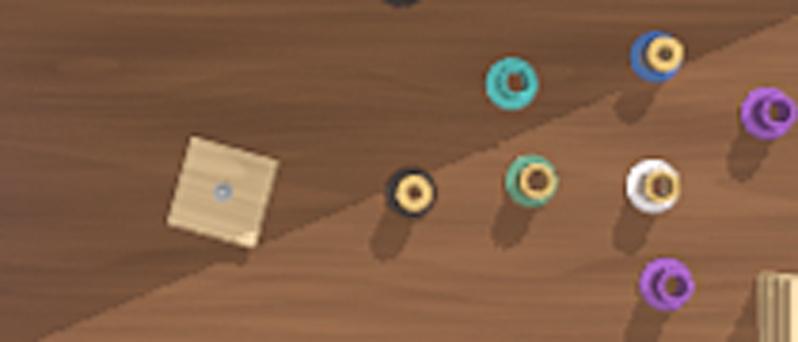

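The crop shows the sockets' order from the left as black, green and white in front, with blue behind. Turquoise and the two purple ones sit among them and stay put. I'll turn the tool square to the world, then go over the gauge.

```bash
python3 -m handwheel '[0.35,0,0,0,0.125, 0.35,0,0,0,0.125, 0.35,0,0,0,0.125, 0.35,0,0,0,0.125, 0.35,0,0,0,0.125, 0.35,0,0,0,0.125, 0.35,0,0,0,0.125, 0.35,0,0,0,0.125]'
python3 -m handwheel '[0.35,0,0,0,0.1, 0.35,0,0,0,0.06, 0.35,-20,25,0,0, 0.35,-38,18,0,0, 0.35,-38,18,0,0, 0.35,-38,18,0,0, 0.35,-38,18,0,0, 0.35,-38,18,0,0]'
python3 -c "
from h import *
s=arm.state();print(Ro.from_rotvec(s['orientation']).as_matrix().round(4),s['eef_pos'],s['finger_gap'],s['qpos'].round(3))
im=np.load('top0.npy');k=cam('top')
for n,u0,v0 in(('L',216,174),('R',300,178)):
    m=np.zeros(im.shape[:2],np.uint8);m[v0-18:v0+19,u0-18:u0+19]=(im[v0-18:v0+19,u0-18:u0+19].max(2)<85)
    x,y=np.nonzero(m)[1].mean(),np.nonzero(m)[0].mean();print(n,x,y,m.sum(),ray(k,x,y,.012).round(4))
"
```

```text
time: 0.82
eef_pos: [0.25, 0.5725, 0.2418]
orientation: [2.045, 2.384, -0.001]
force: [-0.4, 0.5, 0.4]
finger_gap: 0.0557
gripper_force: 0.0
time: 1.48
eef_pos: [0.3643, 0.3625, 0.242]
orientation: [2.222, 2.221, -0.001]
force: [0.1, 0.1, 0.8]
finger_gap: 0.0556
gripper_force: 0.0
[[ 3.e-04  1.e+00 -3.e-04]
 [ 1.e+00 -3.e-04 -4.e-04]
 [-4.e-04 -3.e-04 -1.e+00]] [0.3642812  0.36246697 0.24195854] 0.05557097487605385 [ 0.657  0.08  -0.264  1.227 -0.     2.228]
L 215.0301724137931 174.27155172413794 232 [0.6279 0.1557 0.012 ]
R 299.9260869565217 177.72608695652173 230 [ 0.621  -0.1322  0.012 ]
```

```bash
python3 -m handwheel '[0.35,-30,6,5,0, 0.35,-37,7,7,0, 0.35,-37,7,7,0, 0.35,-37,7,7,0, 0.35,-37,7,7,0, 0.35,-37,7,7,0, 0.35,-37,7,7,0, 0.35,-37,7,7,0]' >/dev/null
python3 -m handwheel '[0.35,-37,7,7,0, 0.35,-16,0,0,0, 0.35,0,0,0,0, 0.35,0,0,0,0, 0.35,0,0,0,0, 0.35,0,0,0,0, 0.35,0,0,0,0, 0.35,0,0,0,0]'
python3 - <<'E'
from h import *
im,k=grab("wrist","w_gauge")
print(proj(k,[.426,.019,.066]),[proj(k,[.426,.019,.018])])
cv2.imwrite("pics/wg.png",cv2.resize(im[:,:,::-1],(768,576)))
E
```

```text
time: 2.82
eef_pos: [0.4258, 0.0233, 0.1814]
orientation: [2.22, 2.222, 0.0]
force: [0.4, 0.8, 0.0]
finger_gap: 0.0551
gripper_force: 0.0
[257.29794836 190.33895508] [array([257.2332333 , 176.21325224])]
```

View pics/wg.png

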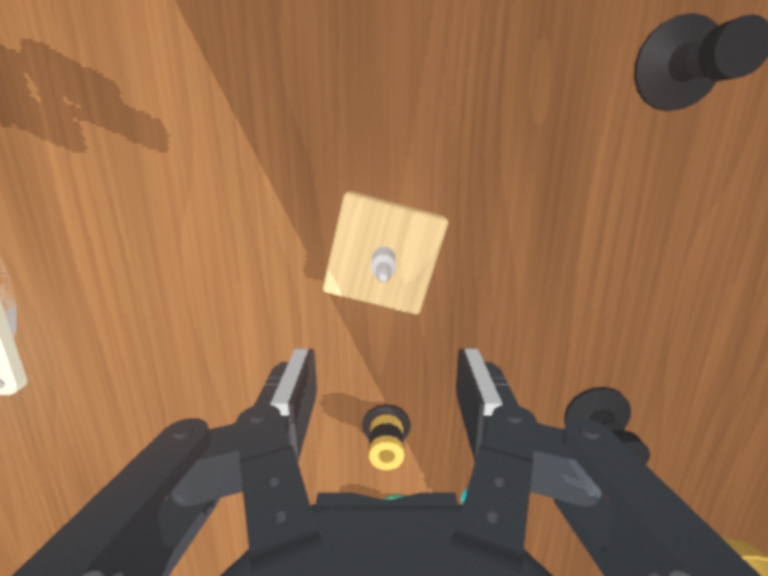

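The wrist view shows the gauge base with corners near (345,192), (447,218), (419,313) and (323,292) in the 768-wide picture. The pin tip is at about (383,277), the black socket at (387,455) and the candlesticks at the right. Next I'll measure the pin.

```bash
python3 - <<'E'
from h import *
im=np.load("w_gauge.npy"); k=cam("wrist")
for p in [(345,192),(447,218),(419,313),(323,292)]: print(ray(k,p[0]/1.5,p[1]/1.5,.018).round(4))
hsv=cv2.cvtColor(im,cv2.COLOR_RGB2HSV)
m=((hsv[...,1]<120)&(hsv[...,2]>150)).astype(np.uint8); m[:120]=0;m[215:]=0;m[:,:205]=0;m[:,305:]=0
c,_=cv2.findContours(m,0,2); c=max(c,key=cv2.contourArea); r=cv2.minAreaRect(c); print(r); P=[ray(k,*p,.018) for p in cv2.boxPoints(r)]; print(np.mean(P,0).round(4),np.linalg.norm(P[0]-P[1]),np.linalg.norm(P[1]-P[2]))
g=((hsv[...,1]<40)).astype(np.uint8)[155:200,235:275]; ys,xs=np.nonzero(g)
for y in range(ys.min(),ys.max()+1): q=xs[ys==y]; print(y+155,q.min()+235 if len(q) else 0,q.max()+235 if len(q) else 0)
E
```

```text
[0.3965 0.0733 0.018 ]
[0.471  0.0545 0.018 ]
[ 0.4525 -0.0217  0.018 ]
[ 0.3767 -0.0038  0.018 ]
((255.91372680664062, 168.75457763671875), (72.27713775634766, 69.61776733398438), 14.322718620300293)
[0.4245 0.0259 0.018 ] 0.08100218093061722 0.07904888973293506
165 253 258
166 252 259
167 250 260
168 250 261
169 249 261
170 249 262
171 249 262
172 248 262
173 248 262
174 248 262
175 248 263
176 248 263
177 248 263
178 248 263
179 248 263
180 248 262
181 249 262
182 249 261
183 250 260
184 251 259
185 252 258
186 252 258
187 254 257
```

```bash
python3 -m handwheel '[0.35,-30,2,3,0, 0.35,-38,1,3,0, 0.35,-38,1,3,0, 0.35,-38,1,3,0, 0.35,-38,1,3,0, 0.35,-38,1,3,0, 0.35,-38,1,3,0, 0.35,-38,1,3,0]' >/dev/null
python3 -m handwheel '[0.35,-38,1,1,0, 0.35,-30,0,0,0, 0.35,-10,0,0,0, 0.35,0,0,0,0, 0.35,0,0,0,0, 0.35,0,0,0,0, 0.35,0,0,0,0, 0.35,0,0,0,0]'
cat >> h.py <<'E'
def brass(im,k,guess,z=.042,r=26,lo=(12,60,120),hi=(30,255,255)):
    "centre of the bright annulus at a tube's top: hull of brass pixels near the expected pixel"
    u,v=proj(k,[*guess,z]).round().astype(int)
    hsv=cv2.cvtColor(im,cv2.COLOR_RGB2HSV); m=cv2.inRange(hsv,np.array(lo),np.array(hi))
    w=np.zeros_like(m); cv2.circle(w,(int(u),int(v)),r,255,-1); return cv2.bitwise_and(m,w),(u,v)
E
python3 - <<'E'
from h import *
im,k=grab("wrist","w_white"); print(proj(k,[.436,-.351,.042]))
u,v=proj(k,[.436,-.351,.042]).astype(int); cr=im[v-50:v+50,u-60:u+60]
cv2.imwrite("pics/ww.png",cv2.resize(cr[:,:,::-1],None,fx=5,fy=5,interpolation=cv2.INTER_CUBIC)); print(u,v)
E
```

```text
time: 4.2
eef_pos: [0.4355, -0.35, 0.1563]
orientation: [-2.22, -2.222, -0.0]
force: [0.7, -0.0, -0.0]
finger_gap: 0.0557
gripper_force: 0.0
[257.69807642 187.60302763]
257 187
```

View pics/ww.png

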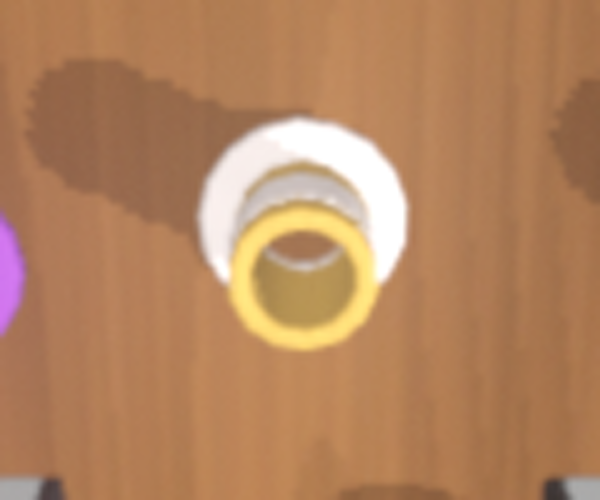

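White is confirmed: its ring is centred at about (303,275) in the crop, and the bore to outside ratio is about 0.7, so it looks wide. Next I'll get the ring centre.

```bash
cat >> h.py <<'E'
def ring(im,k,guess,z=.042,r=32):
    u,v=proj(k,[*guess,z]); hsv=cv2.cvtColor(im,cv2.COLOR_RGB2HSV)
    m=((hsv[...,2]>205)&(hsv[...,1]>85)&(hsv[...,0]>15)&(hsv[...,0]<32)).astype(np.uint8)
    w=np.zeros_like(m); cv2.circle(w,(int(u),int(v)),r,1,-1); m&=w
    c,_=cv2.findContours(m,cv2.RETR_EXTERNAL,cv2.CHAIN_APPROX_NONE); c=max(c,key=cv2.contourArea)
    (a,b),ax,_=cv2.fitEllipse(c); X=ray(k,a,b,z)
    s=np.linalg.norm(ray(k,a+1,b,z)-X)*1000
    return X.round(4),np.round([a,b],1),(np.array(ax)*s).round(1),"bore~%.1f"%(30*np.sqrt(max(0,1-m.sum()/cv2.contourArea(cv2.convexHull(c)))))
E
python3 - <<'E'
from h import *
k=cam("wrist");print(ring(np.load("w_white.npy"),k,(.436,-.351)))
E
```

```text
(array([ 0.4354, -0.3562,  0.042 ]), array([257. , 192.3]), array([27.7, 28.7]), 'bore~19.6')
```

```bash
python3 -m handwheel '[0.35,-6,0,15,0, 0.35,0,0,30,0, 0.35,0,0,30,0, 0.35,0,0,30,0, 0.35,0,0,18,0, 0.35,0,0,9,0, 0.35,0,0,0,0, 0.35,0,0,0,0]' 40
python3 -m handwheel '[0.9,0,0,0,0, 0.9,0,0,0,0, 0.9,0,0,0,0, 0.9,0,0,0,0, 0.9,0,0,0,0, 0.9,0,0,0,0, 0.9,0,0,0,0, 0.9,0,0,0,0]' 40
```

```text
time: 4.92
eef_pos: [0.4357, -0.3576, 0.0247]
orientation: [2.222, 2.221, 0.0]
force: [0.1, 0.0, 0.6]
finger_gap: 0.0551
gripper_force: 0.0
time: 5.58
eef_pos: [0.4367, -0.359, 0.0264]
orientation: [2.22, 2.218, 0.0]
force: [-1.2, 1.4, 7.1]
finger_gap: 0.0288
gripper_force: 39.6
```

```bash
python3 -m handwheel '[0.9,0,0,-5,0, 0.9,0,0,-25,0, 0.9,0,0,-35,0, 0.9,0,0,-35,0, 0.9,0,0,-10,0, 0.9,20,-1,0,0, 0.9,35,-1,0,0, 0.9,38,-1,0,0]' 
python3 -m handwheel '[0.9,38,-1,0,0, 0.9,38,-1,0,0, 0.9,38,-1,0,0, 0.9,38,-1,0,0, 0.9,38,-1,0,0, 0.9,38,-1,0,0, 0.9,38,-1,0,0, 0.9,20,0,0,0]' 
python3 -m handwheel '[0.9,0,0,0,0, 0.9,0,0,0,0, 0.9,0,0,0,0, 0.9,0,0,0,0, 0.9,0,0,0,0, 0.9,0,0,0,0, 0.9,0,0,0,0, 0.9,0,0,0,0]' 
python3 - <<'E'
from h import *
im,k=grab("wrist","w_hold"); s=arm.state(); print(s["eef_pos"],s["force"])
cv2.imwrite("pics/wh.png",im[:,:,::-1])
E
```

```text
time: 6.25
eef_pos: [0.4328, -0.265, 0.1348]
orientation: [2.224, 2.216, 0.0]
force: [-0.5, 0.7, -0.8]
finger_gap: 0.0288
gripper_force: 39.8
time: 6.92
eef_pos: [0.4241, 0.0245, 0.134]
orientation: [-2.218, -2.222, -0.0]
force: [-0.7, -0.6, -1.2]
finger_gap: 0.029
gripper_force: 39.8
time: 7.58
eef_pos: [0.4259, 0.0208, 0.1343]
orientation: [-2.224, -2.219, 0.0]
force: [-0.7, 1.0, -1.6]
finger_gap: 0.0289
gripper_force: 39.8
[0.42585385 0.02089332 0.13431178] [-0.44832839  0.47512704 -1.16381143]
```

View pics/wh.png

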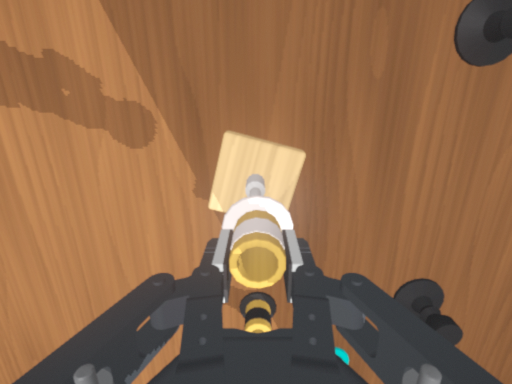

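The socket is held upright, with its ring at (257,263) and the gauge base in view at (257,175). I'll measure both axes from this picture.

```bash
cat >> h.py <<'E'
def gauge(im,k):
    hsv=cv2.cvtColor(im,cv2.COLOR_RGB2HSV); m=((hsv[...,1]<115)&(hsv[...,2]>170)&(hsv[...,0]>8)).astype(np.uint8)
    c,_=cv2.findContours(m,0,2); u=proj(k,[.4245,.0255,.018]); print([ (cv2.contourArea(q),cv2.minAreaRect(q)) for q in c if cv2.contourArea(q)>300])
E
python3 - <<'E'
from h import *
im=np.load("w_hold.npy"); s=arm.state();k=cam("wrist",s); p=s["eef_pos"]
zt=p[2]+.0165; print(ring(im,k,p[:2],zt,r=45)); 
for z in (.018,): print("proj gauge", proj(k,[.4245,.0258,z]),proj(k,[.4245,.0258,.066]))
g=im.astype(int); hsv=cv2.cvtColor(im,cv2.COLOR_RGB2HSV)
for P in [(228,131),(305,153),(210,212)]: print(ray(k,*P,.018).round(4))
print(hsv[180,250:262,1],hsv[175,215:300:6].tolist())
E
```

```text
(array([0.4257, 0.0248, 0.1508]), array([256.8, 263.4]), array([24.5, 27.9]), 'bore~20.9')
proj gauge [255.69979616 181.143482  ] [255.4415607  199.43827149]
[0.3994 0.0739 0.018 ]
[0.4708 0.0534 0.018 ]
[ 0.3782 -0.0069  0.018 ]
[15 13 13 13 12 13 13 13 15 17 17 17] [[18, 98, 222], [19, 92, 245], [19, 89, 253], [19, 91, 243], [18, 91, 237], [18, 91, 239], [15, 41, 206], [9, 17, 190], [18, 89, 242], [18, 91, 235], [18, 88, 251], [19, 89, 250], [18, 89, 243], [18, 89, 246], [17, 106, 193]]
```

```bash
python3 - <<'E'
from h import *
im=np.load("w_hold.npy"); hsv=cv2.cvtColor(im,cv2.COLOR_RGB2HSV)
print([(v,*hsv[v,257].tolist()) for v in range(222,296,1)])
print([(u,*hsv[262,u].tolist()) for u in list(range(222,242))+list(range(276,292))])
k=cam("wrist"); p=arm.state()["eef_pos"]; print(p,arm.state()["time"]); 
for v in (232,234,288,290): print(v,ray(k,257,v,p[2]+.0165).round(4))
E
```

```text
[(222, 9, 17, 211), (223, 6, 17, 211), (224, 9, 17, 211), (225, 6, 17, 211), (226, 7, 16, 211), (227, 6, 17, 212), (228, 6, 17, 211), (229, 6, 17, 213), (230, 9, 16, 224), (231, 11, 23, 232), (232, 18, 84, 203), (233, 20, 123, 193), (234, 19, 127, 191), (235, 20, 127, 191), (236, 19, 128, 191), (237, 19, 128, 192), (238, 20, 130, 196), (239, 20, 133, 215), (240, 21, 132, 236), (241, 21, 133, 240), (242, 21, 134, 238), (243, 21, 134, 236), (244, 21, 135, 233), (245, 21, 135, 228), (246, 21, 136, 214), (247, 20, 133, 192), (248, 20, 134, 189), (249, 20, 137, 188), (250, 20, 137, 188), (251, 20, 138, 189), (252, 20, 138, 189), (253, 20, 140, 188), (254, 20, 138, 188), (255, 20, 139, 187), (256, 20, 139, 187), (257, 20, 141, 188), (258, 20, 142, 188), (259, 20, 142, 188), (260, 20, 145, 187), (261, 20, 142, 188), (262, 20, 145, 187), (263, 20, 145, 187), (264, 20, 145, 187), (265, 20, 146, 187), (266, 20, 145, 186), (267, 20, 147, 187), (268, 20, 145, 186), (269, 20, 145, 188), (270, 20, 146, 187), (271, 20, 146, 187), (272, 20, 146, 187), (273, 20, 148, 186), (274, 20, 145, 188), (275, 
[... 604 characters left out ...]
, 21, 139, 238), (232, 21, 140, 238), (233, 21, 140, 237), (234, 21, 140, 236), (235, 21, 141, 232), (236, 21, 143, 212), (237, 20, 144, 172), (238, 20, 144, 181), (239, 20, 143, 204), (240, 21, 145, 208), (241, 20, 142, 199), (276, 20, 146, 173), (277, 20, 146, 187), (278, 21, 142, 217), (279, 21, 140, 235), (280, 21, 140, 237), (281, 21, 141, 237), (282, 22, 142, 237), (283, 22, 142, 235), (284, 21, 142, 230), (285, 20, 144, 202), (286, 18, 106, 111), (287, 14, 41, 68), (288, 8, 30, 68), (289, 9, 36, 70), (290, 4, 27, 75), (291, 12, 12, 106)]
[0.42585385 0.02089332 0.13431178] 7.6333
232 [0.4258 0.0427 0.1508]
234 [0.4258 0.0416 0.1508]
288 [0.4257 0.0098 0.1508]
290 [0.4257 0.0085 0.1508]
```

```bash
cat >> h.py <<'E'
def avg(n=6):
    P=[]
    for _ in range(n): arm.grab_frame("top"); s=arm.state(); P.append(np.r_[s["eef_pos"]*1000,s["force"]])
    P=np.array(P); return P.mean(0).round(1),P.std(0).round(1)
E
python3 -c "
from h import *
print(avg())"
python3 -m handwheel '[0.9,2,-1,0,0, 0.9,0,0,0,0, 0.9,0,0,8,0, 0.9,0,0,8,0, 0.9,0,0,4,0, 0.9,0,0,0,0, 0.9,0,0,0,0, 0.9,0,0,0,0]'
python3 -c "
from h import *
print(avg())"
```

```text
(array([ 4.258e+02,  2.120e+01,  1.343e+02,  0.000e+00, -1.000e-01,
       -1.100e+00]), array([0. , 0.1, 0. , 0.3, 0.5, 0.4]))
time: 8.6
eef_pos: [0.4248, 0.0233, 0.1142]
orientation: [-2.222, -2.22, 0.0]
force: [-0.3, 0.3, -1.1]
finger_gap: 0.0287
gripper_force: 39.8
(array([ 4.251e+02,  2.320e+01,  1.145e+02, -1.000e-01,  1.000e-01,
       -1.200e+00]), array([0. , 0. , 0.1, 0.4, 0.4, 0.3]))
```

```bash
python3 -m handwheel '[0.9,0,0,6,0, 0.9,0,0,6,0, 0.9,0,0,6,0, 0.9,0,0,6,0, 0.9,0,0,4,0, 0.9,0,0,4,0, 0.9,0,0,4,0, 0.9,0,0,0,0]'
python3 -c "
from h import *
print(avg(3))"
```

```text
time: 9.57
eef_pos: [0.4241, 0.0234, 0.0774]
orientation: [-2.222, -2.219, 0.002]
force: [-0.4, 0.1, -0.6]
finger_gap: 0.0284
gripper_force: 39.8
(array([ 4.247e+02,  2.330e+01,  7.810e+01, -2.000e-01,  1.000e-01,
       -1.300e+00]), array([0.2, 0. , 0.2, 0.2, 0.2, 0.3]))
```

```bash
python3 -m handwheel '[0.9,0,0,3,0, 0.9,0,0,3,0, 0.9,0,0,3,0, 0.9,0,0,2,0, 0.9,0,0,1,0, 0.9,0,0,0,0, 0.9,0,0,0,0, 0.9,0,0,0,0]'
python3 -c "
from h import *
print(avg(3))"
```

```text
time: 10.38
eef_pos: [0.4249, 0.0233, 0.0664]
orientation: [2.222, 2.22, 0.0]
force: [-0.3, 0.2, -1.1]
finger_gap: 0.0288
gripper_force: 39.8
(array([ 4.249e+02,  2.330e+01,  6.640e+01, -2.000e-01, -2.000e-01,
       -1.300e+00]), array([0. , 0. , 0. , 0.1, 0.5, 0.1]))
```

```bash
python3 -m handwheel '[0.9,0,0,3,0, 0.9,0,0,4,0, 0.9,0,0,4,0, 0.9,0,0,3,0, 0.9,0,0,2,0, 0.9,0,0,2,0, 0.9,0,0,0,0, 0.9,0,0,0,0]'
python3 -m handwheel '[0.9,0,0,1.5,0, 0.9,0,0,1.5,0, 0.9,0,0,1,0, 0.9,0,0,1,0, 0.9,0,0,0,0, 0.9,0,0,0,0, 0.9,0,0,0,0, 0.9,0,0,0,0]'
```

```text
time: 11.2
eef_pos: [0.4247, 0.0233, 0.0482]
orientation: [-2.222, -2.22, 0.0]
force: [-0.5, -0.3, -0.9]
finger_gap: 0.0287
gripper_force: 39.8
time: 11.87
eef_pos: [0.4249, 0.0233, 0.0443]
orientation: [2.222, 2.22, 0.0]
force: [-3.2, -0.3, 8.8]
finger_gap: 0.0283
gripper_force: 40.8
```

```bash
python3 -m handwheel '[0.9,0,0,-6,0, 0.9,0,0,-12,0, 0.9,0,0,-18,0, 0.9,0,0,-25,0, 0.9,0,0,-25,0, 0.9,0,0,-15,0, 0.9,0,0,-5,0, 0.9,3,15,0,0]'
python3 -m handwheel '[0.9,3,30,0,0, 0.9,3,35,0,0, 0.9,3,35,0,0, 0.9,3,35,0,0, 0.9,3,30,0,0, 0.9,3,20,0,0, 0.9,0,0,0,0, 0.9,0,0,0,0]'
python3 - <<'E'
from h import *
print(avg(3)); im,k=grab("wrist","w_row"); im2=im.copy()
for X in [(.628,.156,0),(.621,-.132,0)]: print(proj(k,X))
cv2.imwrite("pics/wr.png",im2[:,:,::-1])
hsv=cv2.cvtColor(im,cv2.COLOR_RGB2HSV)
s=arm.state();p=s["eef_pos"]; print(ring(im,k,p[:2]+[0,.003],p[2]+.0156,r=40))
E
```

```text
time: 12.53
eef_pos: [0.4385, 0.0262, 0.1504]
orientation: [2.223, 2.22, -0.0]
force: [-1.1, -0.2, -1.3]
finger_gap: 0.029
gripper_force: 39.9
time: 13.2
eef_pos: [0.6249, 0.0442, 0.1478]
orientation: [-2.221, -2.219, 0.002]
force: [-0.4, 0.1, -0.9]
finger_gap: 0.0287
gripper_force: 39.9
(array([ 6.233e+02,  4.410e+01,  1.481e+02, -5.000e-01,  3.000e-01,
       -2.200e+00]), array([0.3, 0. , 0.2, 0.2, 0.5, 0.4]))
[262.62468125  64.05122775]
[255.99194244 305.68349099]
(array([0.6229, 0.0481, 0.1643]), array([257. , 262.7]), array([25. , 28.2]), 'bore~20.6')
```

View pics/wr.png

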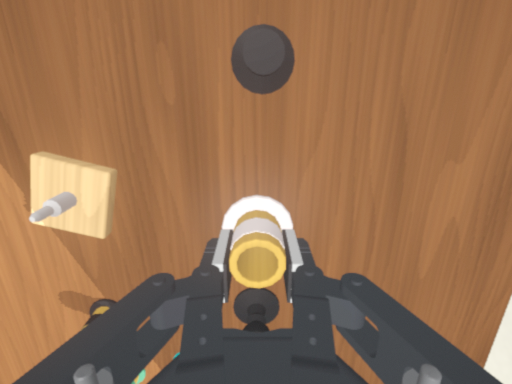

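The left foot is at (263,62) and the right foot at (257,305), which matches the projected line. The socket hangs over that line, so I'll set it down.

```bash
python3 -m handwheel '[0.9,0,2,10,0, 0.9,0,0,25,0, 0.9,0,0,30,0, 0.9,0,0,25,0, 0.9,0,0,15,0, 0.9,0,0,9,0, 0.9,0,0,4,0, 0.9,0,0,2,0]'
python3 -m handwheel '[0.9,0,0,1.5,0, 0.9,0,0,0,0, 0.9,0,0,0,0, 0.6,0,0,0,0, 0.4,0,0,0,0, 0.35,0,0,0,0, 0.35,0,0,0,0, 0.35,0,0,0,0]'
python3 -m handwheel '[0.35,0,0,-10,0, 0.35,0,0,-25,0, 0.35,0,0,-30,0, 0.35,0,0,-30,0, 0.35,0,0,-30,0, 0.35,0,0,-5,0, 0.35,0,0,0,0, 0.35,0,0,0,0]'
python3 - <<'E'
from h import *
im,k=grab("wrist","w_row2"); print(ring(im,k,(.6254,.047))); im,k=grab("top","t2"); print(arm.state()["eef_pos"])
for n,g in dict(black=(.426,-.143),green=(.439,-.246),blue=(.55,-.356)).items(): print(n,ring(im,k,g,r=9))
E
```

```text
time: 14.07
eef_pos: [0.6264, 0.044, 0.0289]
orientation: [-2.222, -2.22, 0.001]
force: [-0.6, 0.1, -0.6]
finger_gap: 0.0289
gripper_force: 40.0
time: 14.73
eef_pos: [0.627, 0.0441, 0.0281]
orientation: [2.222, 2.22, 0.001]
force: [-0.4, 0.2, -1.0]
finger_gap: 0.0554
gripper_force: 0.0
time: 15.4
eef_pos: [0.6268, 0.0441, 0.1583]
orientation: [2.222, 2.22, 0.001]
force: [0.3, -0.5, 0.1]
finger_gap: 0.0553
gripper_force: 0.0
(array([0.6277, 0.0478, 0.042 ]), array([257.9, 182.3]), array([28. , 28.4]), 'bore~19.0')
[0.62537229 0.04410375 0.15607318]
black (array([ 0.4271, -0.1434,  0.042 ]), array([303.5, 235.3]), array([23.5, 25.2]), 'bore~12.2')Traceback (most recent call last):
  File "<stdin>", line 3, in <module>
  File "h.py", line 33, in ring
    (a,b),ax,_=cv2.fitEllipse(c); X=ray(k,a,b,z)
               ~~~~~~~~~~~~~~^^^
cv2.error: OpenCV(4.12.0) /io/opencv/modules/imgproc/src/shapedescr.cpp:361: error: (-201:Incorrect size of input array) There should be at least 5 points to fit the ellipse in function 'fitEllipseNoDirect'
```

```bash
python3 -m handwheel '[0.35,-15,-15,0,0, 0.35,-25,-26,0,0, 0.35,-25,-26,0,0, 0.35,-25,-26,0,0, 0.35,-25,-26,0,0, 0.35,-25,-26,0,0, 0.35,-25,-26,0,0, 0.35,-23,-28,0,0]' >/dev/null
python3 -m handwheel '[0.35,0,0,0,0, 0.35,0,0,0,0, 0.35,0,0,0,0, 0.35,0,0,0,0, 0.35,0,0,0,0, 0.35,0,0,0,0, 0.35,0,0,0,0, 0.35,0,0,0,0]' 
python3 - <<'E'
from h import *
print(avg(3)); im,k=grab("wrist","w_black"); print(ring(im,k,(.427,-.1434)))
cv2.imwrite("pics/wb.png",im[:,:,::-1])
E
```

```text
time: 16.83
eef_pos: [0.428, -0.1433, 0.1578]
orientation: [-2.221, -2.222, 0.0]
force: [0.5, 0.5, -0.4]
finger_gap: 0.0555
gripper_force: 0.0
(array([ 4.279e+02, -1.435e+02,  1.578e+02, -0.000e+00, -3.000e-01,
        0.000e+00]), array([0.1, 0.1, 0. , 0.4, 0.2, 0.1]))
(array([ 0.4261, -0.1413,  0.042 ]), array([255.4, 183.9]), array([27.9, 28.9]), 'bore~11.7')
```

View pics/wb.png

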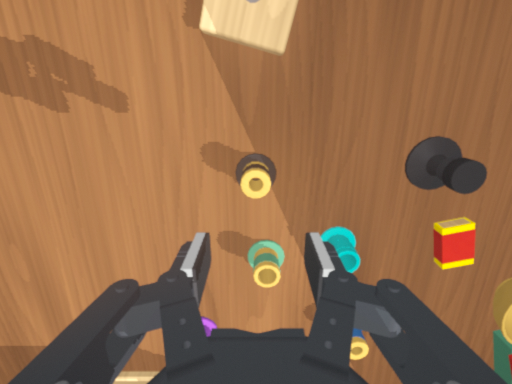

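Black's ring is at (255,184), and green, turquoise and the rest are clear of the fingers. I'll grasp it.

```bash
python3 -m handwheel '[0.35,2,-2,15,0, 0.35,0,0,30,0, 0.35,0,0,30,0, 0.35,0,0,30,0, 0.35,0,0,18,0, 0.35,0,0,10,0, 0.35,0,0,0,0, 0.35,0,0,0,0]' 40
python3 -m handwheel '[0.9,0,0,0,0, 0.9,0,0,0,0, 0.9,0,0,0,0, 0.9,0,0,0,0, 0.9,0,0,0,0, 0.9,0,0,0,0, 0.9,0,0,0,0, 0.9,0,0,0,0]' 40
python3 -m handwheel '[0.9,0,0,-5,0, 0.9,0,0,-25,0, 0.9,0,0,-35,0, 0.9,0,0,-35,0, 0.9,0,0,-10,0, 0.9,15,0,0,0, 0.9,30,0,0,0, 0.9,35,0,0,0]' 
python3 -m handwheel '[0.9,35,0,0,0, 0.9,30,0,0,0, 0.9,20,0,0,0, 0.9,0,0,0,0, 0.9,0,0,0,0, 0.9,0,0,0,0, 0.9,0,0,0,0, 0.9,0,0,0,0]' 
python3 - <<'E'
from h import *
print(avg(3)); im,k=grab("wrist","w_hold2"); p=arm.state()["eef_pos"]; print(ring(im,k,p[:2]+[0,.003],p[2]+.0156,r=40))
E
```

```text
time: 17.7
eef_pos: [0.4258, -0.1418, 0.025]
orientation: [-2.222, -2.22, 0.0]
force: [0.1, 0.1, 0.9]
finger_gap: 0.0554
gripper_force: 0.0
time: 18.37
eef_pos: [0.4272, -0.1425, 0.0265]
orientation: [2.22, 2.218, 0.002]
force: [-0.6, 0.9, 6.3]
finger_gap: 0.0295
gripper_force: 39.4
time: 19.03
eef_pos: [0.4263, -0.062, 0.1356]
orientation: [2.225, 2.215, 0.001]
force: [0.2, -0.4, -1.2]
finger_gap: 0.029
gripper_force: 39.8
time: 19.7
eef_pos: [0.4259, 0.0224, 0.1348]
orientation: [2.224, 2.218, -0.0]
force: [-0.4, -0.1, -1.1]
finger_gap: 0.0295
gripper_force: 39.8
(array([ 4.259e+02,  2.250e+01,  1.348e+02, -2.000e-01,  3.000e-01,
       -1.300e+00]), array([0. , 0.1, 0. , 0.5, 0.3, 0.3]))
(array([0.4257, 0.0245, 0.1504]), array([256.9, 265.8]), array([24.5, 28.1]), 'bore~14.0')
```

```bash
python3 -m handwheel '[0.9,1.5,-1,0,0, 0.9,0,0,10,0, 0.9,0,0,15,0, 0.9,0,0,15,0, 0.9,0,0,10,0, 0.9,0,0,4,0, 0.9,0,0,2,0, 0.9,0,0,0,0]'
python3 -m handwheel '[0.9,0,0,2,0, 0.9,0,0,2,0, 0.9,0,0,1,0, 0.9,0,0,1,0, 0.9,0,0,0,0, 0.9,0,0,0,0, 0.9,0,0,0,0, 0.9,0,0,0,0]'
```

```text
time: 20.57
eef_pos: [0.4246, 0.0248, 0.0784]
orientation: [-2.222, -2.22, 0.001]
force: [-0.7, -0.6, -0.5]
finger_gap: 0.0291
gripper_force: 39.8
time: 21.23
eef_pos: [0.4249, 0.0248, 0.0729]
orientation: [2.222, 2.22, 0.0]
force: [0.6, 0.0, -2.7]
finger_gap: 0.0293
gripper_force: 39.8
```

```bash
python3 -m handwheel '[0.9,0,0,1,0, 0.9,0,0,1,0, 0.9,0,0,1,0, 0.9,0,0,0.5,0, 0.9,0,0,0,0, 0.9,0,0,0,0, 0.9,0,0,0,0, 0.9,0,0,0,0]'
python3 -m handwheel '[0.9,0,0,1,0, 0.9,0,0,0.5,0, 0.9,0,0,0,0, 0.9,0,0,0,0, 0.9,0,0,0,0, 0.9,0,0,0,0, 0.9,0,0,0,0, 0.9,0,0,0,0]'
```

```text
time: 21.9
eef_pos: [0.425, 0.0246, 0.0704]
orientation: [2.222, 2.22, -0.0]
force: [-3.9, -0.7, 10.6]
finger_gap: 0.0295
gripper_force: 40.9
time: 22.57
eef_pos: [0.4252, 0.0246, 0.0701]
orientation: [2.222, 2.22, -0.001]
force: [-6.2, 0.2, 20.3]
finger_gap: 0.0293
gripper_force: 41.9
```

Black stopped on the shoulder with its foot at about 44 mm, so it goes in the tray.

```bash
python3 -m handwheel '[0.9,0,0,-6,0, 0.9,0,0,-14,0, 0.9,0,0,-20,0, 0.9,0,0,-25,0, 0.9,0,0,-20,0, 0.9,15,1,0,0, 0.9,32,1,0,0, 0.9,37,2,0,0]'
python3 -m handwheel '[0.9,37,2,0,0, 0.9,37,2,0,0, 0.9,37,2,0,0, 0.9,37,2,0,0, 0.9,37,1,0,0, 0.9,35,0,0,0, 0.9,20,0,0,0, 0.9,10,0,0,0]'
python3 -m handwheel '[0.9,0,0,0,0, 0.9,0,0,0,0, 0.9,0,0,0,0, 0.9,0,0,0,0, 0.9,0,0,0,0, 0.9,0,0,0,0, 0.9,0,0,0,0, 0.9,0,0,0,0]'
python3 - <<'E'
from h import *
print(avg(2)); im,k=grab("wrist","w_tray"); cv2.imwrite("pics/wt.png",im[:,:,::-1])
_,m=blobs(im,(105,120,40),(125,255,255)); c,_=cv2.findContours(m,0,2); c=max(c,key=cv2.contourArea); r=cv2.minAreaRect(c); P=[ray(k,*p,.03) for p in cv2.boxPoints(r)]; print(np.round(P,3),np.mean(P,0))
for X in [(.368,.407,.03),(.523,.38,.03),(.499,.261,.03),(.345,.289,.03)]: print(proj(k,X).round())
E
```

```text
time: 23.23
eef_pos: [0.4294, 0.1088, 0.1534]
orientation: [2.226, 2.215, 0.002]
force: [0.3, -0.4, -0.9]
finger_gap: 0.0295
gripper_force: 40.0
time: 23.9
eef_pos: [0.438, 0.3617, 0.1525]
orientation: [-2.219, -2.223, -0.001]
force: [0.1, -0.2, -0.9]
finger_gap: 0.0292
gripper_force: 40.0
time: 24.57
eef_pos: [0.4383, 0.3584, 0.1529]
orientation: [2.223, 2.22, 0.0]
force: [0.6, -0.4, -1.6]
finger_gap: 0.0292
gripper_force: 40.0
(array([ 4.382e+02,  3.585e+02,  1.529e+02,  4.000e-01, -5.000e-01,
       -1.200e+00]), array([0. , 0. , 0. , 0. , 0. , 0.7]))
[[0.334 0.298 0.03 ]
 [0.368 0.416 0.03 ]
 [0.522 0.388 0.03 ]
 [0.512 0.26  0.03 ]] [0.43380745 0.34058091 0.03      ]
[182. 135.]
[344. 163.]
[311. 266.]
[171. 245.]
```

View pics/wt.png

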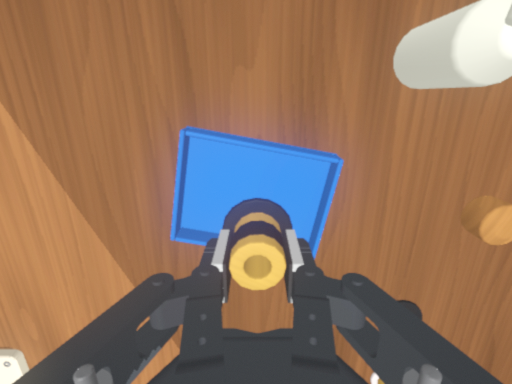

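The tray corners are at (185,129) and (341,158), which agree with the top view, so I'll lower black in.

```bash
python3 -m handwheel '[0.9,2,0,10,0, 0.9,0,0,25,0, 0.9,0,0,30,0, 0.9,0,0,25,0, 0.9,0,0,15,0, 0.9,0,0,9,0, 0.9,0,0,4,0, 0.9,0,0,2,0]'
python3 -m handwheel '[0.9,0,0,0.5,0, 0.9,0,0,0,0, 0.9,0,0,0,0, 0.6,0,0,0,0, 0.4,0,0,0,0, 0.35,0,0,0,0, 0.35,0,0,0,0, 0.35,0,0,0,0]'
python3 -m handwheel '[0.35,0,0,-10,0, 0.35,0,0,-25,0, 0.35,0,0,-30,0, 0.35,0,0,-30,0, 0.35,0,0,-28,0, 0.35,-10,0,0,0, 0.35,-25,0,0,0, 0.35,-37,0,0,0]'
python3 - <<'E'
from h import *
im,k=grab("wrist","w_tray2"); print(ring(im,k,(.4386,.363),.047)); im,k=grab("top","t3")
cr=im[185:275,130:400]; cv2.imwrite("pics/c3.png",cv2.resize(cr[:,:,::-1],None,fx=2.9,fy=2.9,interpolation=cv2.INTER_CUBIC))
E
```

```text
time: 25.38
eef_pos: [0.4379, 0.3608, 0.0321]
orientation: [-2.222, -2.22, 0.001]
force: [-0.8, 0.4, -1.3]
finger_gap: 0.0288
gripper_force: 40.0
time: 26.05
eef_pos: [0.4383, 0.3609, 0.0326]
orientation: [2.223, 2.22, 0.001]
force: [0.5, -0.4, 0.3]
finger_gap: 0.0555
gripper_force: 0.0
time: 26.72
eef_pos: [0.4393, 0.2901, 0.1571]
orientation: [2.218, 2.224, 0.007]
force: [0.0, -1.0, 0.1]
finger_gap: 0.0555
gripper_force: 0.0
(array([0.4389, 0.3601, 0.047 ]), array([256.3, 112.5]), array([27.4, 29. ]), 'bore~15.9')
```

View pics/c3.png

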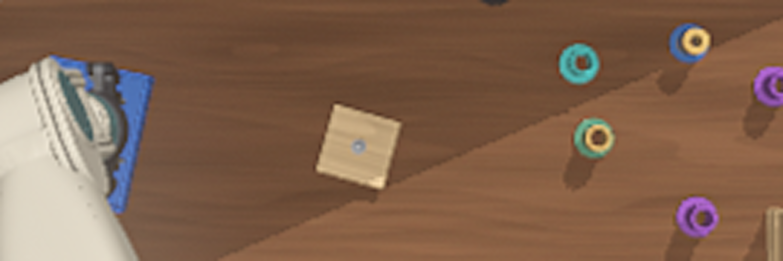

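Black is in the tray, and green and blue look unmoved. Next is green.

```bash
python3 -m handwheel '[0.35,-20,0,0,0, 0.35,-37,0,0,0, 0.35,-37,0,0,0, 0.35,-37,0,0,0, 0.35,-37,0,0,0, 0.35,-37,0,0,0, 0.35,-37,0,0,0, 0.35,-37,0,0,0]' >/dev/null
python3 -m handwheel '[0.35,-37,0,0,0, 0.35,-37,0,0,0, 0.35,-37,0,0,0, 0.35,-37,0,0,0, 0.35,-37,0,0,0, 0.35,-37,0,0,0, 0.35,-30,0,0,0, 0.35,-8,0,0,0]' >/dev/null
python3 -m handwheel '[0.35,0,0,0,0, 0.35,0,0,0,0, 0.35,0,0,0,0, 0.35,0,0,0,0, 0.35,0,0,0,0, 0.35,0,0,0,0, 0.35,0,0,0,0, 0.35,0,0,0,0]' 
python3 - <<'E'
from h import *
print(avg(2)); im,k=grab("wrist","w_green"); print(ring(im,k,(.439,-.248))); print(im[170:176,255])
a=ring(im,k,(.439,-.248))[1].astype(int); print("above ring rgb",[im[a[1]-d,a[0]].tolist() for d in (18,24,28)])
E
```

```text
time: 28.82
eef_pos: [0.4376, -0.2498, 0.1554]
orientation: [2.222, 2.221, 0.0]
force: [0.4, -0.5, -0.6]
finger_gap: 0.0554
gripper_force: 0.0
(array([ 4.376e+02, -2.500e+02,  1.554e+02,  4.000e-01,  1.000e-01,
        2.000e-01]), array([0. , 0.1, 0. , 0.3, 0.2, 0.1]))
(array([ 0.4382, -0.2482,  0.042 ]), array([257.8, 185.1]), array([27.6, 29.2]), 'bore~19.4')
[[193 159  84]
 [230 192  99]
 [255 225 120]
 [255 229 122]
 [255 225 120]
 [241 201 107]]
above ring rgb [[103, 137, 106], [128, 171, 131], [140, 210, 170]]
```

```bash
python3 -m handwheel '[0.35,2,0.5,15,0, 0.35,0,0,30,0, 0.35,0,0,30,0, 0.35,0,0,30,0, 0.35,0,0,17,0, 0.35,0,0,8.5,0, 0.35,0,0,0,0, 0.35,0,0,0,0]' 40
python3 -m handwheel '[0.9,0,0,0,0, 0.9,0,0,0,0, 0.9,0,0,0,0, 0.9,0,0,0,0, 0.9,0,0,0,0, 0.9,0,0,0,0, 0.9,0,0,0,0, 0.9,0,0,0,0]' 40
python3 -m handwheel '[0.9,0,0,-5,0, 0.9,0,0,-25,0, 0.9,0,0,-35,0, 0.9,0,0,-35,0, 0.9,0,0,-10,0, 0.9,15,-1,0,0, 0.9,30,-2,0,0, 0.9,37,-2,0,0]' 
python3 -m handwheel '[0.9,37,-2,0,0, 0.9,37,-2,0,0, 0.9,37,-2,0,0, 0.9,37,-1,0,0, 0.9,30,-1,0,0, 0.9,12,0,0,0, 0.9,0,0,0,0, 0.9,0,0,0,0]' 
python3 - <<'E'
from h import *
print(avg(5)); im,k=grab("wrist","w_hold3"); p=arm.state()["eef_pos"]; print(ring(im,k,p[:2]+[0,.003],p[2]+.0156,r=40))
E
```

```text
time: 29.63
eef_pos: [0.4383, -0.2485, 0.0251]
orientation: [2.223, 2.22, 0.0]
force: [-0.1, -1.3, 0.2]
finger_gap: 0.0557
gripper_force: 0.0
time: 30.3
eef_pos: [0.4394, -0.2493, 0.0266]
orientation: [2.22, 2.218, 0.001]
force: [-0.7, -0.3, 6.7]
finger_gap: 0.0295
gripper_force: 39.5
time: 30.97
eef_pos: [0.4328, -0.1659, 0.1344]
orientation: [2.226, 2.217, 0.0]
force: [0.7, 1.0, -1.6]
finger_gap: 0.0296
gripper_force: 39.9
time: 31.63
eef_pos: [0.4236, 0.0248, 0.1336]
orientation: [-2.219, -2.222, 0.003]
force: [-0.3, 0.1, -0.2]
finger_gap: 0.0292
gripper_force: 39.9
(array([ 4.247e+02,  2.340e+01,  1.342e+02, -1.000e-01,  3.000e-01,
       -1.400e+00]), array([0.4, 0.4, 0.3, 0.3, 0.3, 0.3]))
(array([0.425 , 0.0246, 0.1503]), array([256.9, 266.4]), array([24.5, 28.1]), 'bore~20.7')
```

```bash
python3 -m handwheel '[0.9,1.5,0,0,0, 0.9,0,0,10,0, 0.9,0,0,15,0, 0.9,0,0,15,0, 0.9,0,0,10,0, 0.9,0,0,4,0, 0.9,0,0,2,0, 0.9,0,0,0,0]'
python3 -m handwheel '[0.9,0,0,3,0, 0.9,0,0,2,0, 0.9,0,0,2,0, 0.9,0,0,2,0, 0.9,0,0,1,0, 0.9,0,0,1,0, 0.9,0,0,0,0, 0.9,0,0,0,0]'
```

```text
time: 32.6
eef_pos: [0.4251, 0.0253, 0.0784]
orientation: [-2.222, -2.22, 0.001]
force: [-0.9, 0.6, -1.7]
finger_gap: 0.0289
gripper_force: 39.9
time: 33.27
eef_pos: [0.4251, 0.0253, 0.0677]
orientation: [-2.222, -2.22, 0.0]
force: [0.4, 0.4, -0.6]
finger_gap: 0.0291
gripper_force: 39.9
```

```bash
python3 -m handwheel '[0.9,0,0,3,0, 0.9,0,0,4,0, 0.9,0,0,4,0, 0.9,0,0,4,0, 0.9,0,0,2,0, 0.9,0,0,2,0, 0.9,0,0,0,0, 0.9,0,0,0,0]'
python3 -m handwheel '[0.9,0,0,1.5,0, 0.9,0,0,1.5,0, 0.9,0,0,1,0, 0.9,0,0,1,0, 0.9,0,0,0.5,0, 0.9,0,0,0,0, 0.9,0,0,0,0, 0.9,0,0,0,0]'
```

```text
time: 33.93
eef_pos: [0.4251, 0.0253, 0.0486]
orientation: [-2.222, -2.22, 0.001]
force: [-1.1, -1.1, -1.9]
finger_gap: 0.0292
gripper_force: 39.8
time: 34.6
eef_pos: [0.4252, 0.0252, 0.0446]
orientation: [-2.222, -2.22, 0.001]
force: [-6.3, -0.5, 13.7]
finger_gap: 0.0289
gripper_force: 41.1
```

```bash
python3 -m handwheel '[0.9,0,0,-6,0, 0.9,0,0,-12,0, 0.9,0,0,-18,0, 0.9,0,0,-25,0, 0.9,0,0,-25,0, 0.9,0,0,-15,0, 0.9,0,0,-5,0, 0.9,-5,15,0,0]' >/dev/null
python3 -m handwheel '[0.9,-8,30,0,0, 0.9,-8,35,0,0, 0.9,-8,35,0,0, 0.9,-8,34,0,0, 0.9,-8,30,0,0, 0.9,-5,20,0,0, 0.9,0,0,0,0, 0.9,0,0,0,0]'
python3 - <<'E'
from h import *
print(avg(6)); im,k=grab("wrist","w_row3"); p=arm.state()["eef_pos"]; print(p,ring(im,k,p[:2]+[0,.0014],p[2]+.0156,r=40)); print(ring(im,k,(.6254,.047)))
for X in [(.628,.156,0),(.621,-.132,0)]: print(proj(k,X))
u,v=proj(k,(.628,.156,0)).astype(int); g=im[max(0,v-45):v+45,u-45:u+45].max(2)<75; y,x=np.nonzero(g); print("L cols",x.min()+u-45,x.max()+u-45,"rows",y.min()+max(0,v-45),y.max()+max(0,v-45))
E
```

```text
time: 35.93
eef_pos: [0.6247, -0.0251, 0.1479]
orientation: [-2.222, -2.219, 0.001]
force: [-0.1, 0.8, -2.3]
finger_gap: 0.0288
gripper_force: 40.1
(array([ 6.229e+02, -2.450e+01,  1.485e+02, -0.000e+00,  3.000e-01,
       -1.000e+00]), array([0.3, 0.1, 0.5, 0.4, 0.6, 0.5]))
[ 0.62339883 -0.02457124  0.14940815] (array([ 0.623 , -0.0225,  0.165 ]), array([257. , 265.8]), array([24.2, 28.2]), 'bore~21.1')
(array([0.6279, 0.0472, 0.042 ]), array([262.7, 110.2]), array([27.4, 28.6]), 'bore~21.6')
[262.66693553 -21.8187992 ]
[255.50285178 260.3604482 ]
L cols 240 285 rows 0 12
```

```bash
python3 -m handwheel '[0.9,0,0,10,0, 0.9,0,0,25,0, 0.9,0,0,30,0, 0.9,0,0,25,0, 0.9,0,0,15,0, 0.9,0,0,8,0, 0.9,0,0,4,0, 0.9,0,0,1,0]' >/dev/null
python3 -m handwheel '[0.9,0,0,0,0, 0.9,0,0,0,0, 0.9,0,0,0,0, 0.9,0,0,0,0, 0.9,0,0,0,0, 0.9,0,0,0,0, 0.9,0,0,0,0, 0.9,0,0,0,0]'
python3 -c "
from h import *
print(avg(4))
im=np.load('t2.npy');k=cam('top')
"
```

```text
time: 37.62
eef_pos: [0.6243, -0.0249, 0.0314]
orientation: [2.223, 2.22, 0.0]
force: [0.1, 0.0, -1.2]
finger_gap: 0.0289
gripper_force: 40.1
(array([ 6.242e+02, -2.490e+01,  3.130e+01,  1.000e-01, -2.000e-01,
       -9.000e-01]), array([0. , 0. , 0. , 0.6, 0.2, 0.3]))
```

```bash
python3 -m handwheel '[0.9,0,-0.5,2,0, 0.9,0,0,2,0, 0.9,0,0,0.7,0, 0.9,0,0,0,0, 0.6,0,0,0,0, 0.4,0,0,0,0, 0.35,0,0,0,0, 0.35,0,0,0,0]'
python3 -m handwheel '[0.35,0,0,-10,0, 0.35,0,0,-25,0, 0.35,0,0,-30,0, 0.35,0,0,-30,0, 0.35,0,0,-30,0, 0.35,0,0,0,0, 0.35,0,0,0,0, 0.35,0,0,0,0]' 
python3 -c "
from h import *
print(avg(5)); im,k=grab('wrist','w_row4'); print(ring(im,k,(.624,-.0235)),ring(im,k,(.6254,.047)))
for u in (237,): pass
hsv=im.max(2)
print(proj(k,(.628,.156,.0)),proj(k,(.621,-.132,0)))
v=int(proj(k,(.621,-.132,0))[1]); print(v,[(u,int(hsv[v,u])) for u in range(215,300,3)])
"
```

```text
time: 38.48
eef_pos: [0.6239, -0.025, 0.0266]
orientation: [2.222, 2.22, 0.0]
force: [-0.4, -0.8, -0.4]
finger_gap: 0.0554
gripper_force: 0.0
time: 39.15
eef_pos: [0.6236, -0.0249, 0.1519]
orientation: [2.222, 2.22, 0.0]
force: [-0.1, -0.3, -1.2]
finger_gap: 0.0552
gripper_force: 0.0
(array([ 6.225e+02, -2.470e+01,  1.501e+02,  0.000e+00,  2.000e-01,
       -4.000e-01]), array([0.2, 0. , 0.3, 0.4, 0.2, 0.5]))
(array([ 0.6236, -0.0235,  0.042 ]), array([258.5, 187.5]), array([27.5, 28.2]), 'bore~20.3') (array([0.628 , 0.0472, 0.042 ]), array([263.6, 109.9]), array([27.3, 28.7]), 'bore~21.4')
[263.4757587  -21.76871439] [256.17744726 259.82031293]
259 [(215, 164), (218, 167), (221, 158), (224, 157), (227, 157), (230, 163), (233, 79), (236, 74), (239, 76), (242, 76), (245, 75), (248, 69), (251, 64), (254, 65), (257, 65), (260, 63), (263, 61), (266, 71), (269, 71), (272, 71), (275, 70), (278, 70), (281, 140), (284, 161), (287, 164), (290, 166), (293, 160), (296, 159), (299, 161)]
```

White is about 2.5 mm off the line, so I'll re-grip it and shift it onto the line.

```bash
python3 -m handwheel '[0.35,20,1,0,0, 0.35,30,2,0,0, 0.35,21,1,0,0, 0.35,0,0,0,0, 0.35,0,0,20,0, 0.35,0,0,30,0, 0.35,0,0,30,0, 0.35,0,0,24,0]' 40 >/dev/null
python3 -m handwheel '[0.35,0,0,12,0, 0.35,0,0,7,0, 0.35,0,0,0,0, 0.35,0,0,0,0, 0.9,0,0,0,0, 0.9,0,0,0,0, 0.9,0,0,0,0, 0.9,0,0,0,0]' 40
python3 -m handwheel '[0.9,0,0,-1.5,0, 0.9,0,0,-1,0, 0.9,0,-1.5,0,0, 0.9,0,-1.5,0,0, 0.9,0,0,0,0, 0.9,0,0,0,0, 0.9,0,0,0,0, 0.9,0,0,0,0]' 
python3 -c "
from h import *
print(avg(3))"
```

```text
time: 40.78
eef_pos: [0.6295, 0.046, 0.0307]
orientation: [2.221, 2.219, 0.004]
force: [-0.2, -0.0, 6.9]
finger_gap: 0.0283
gripper_force: 39.7
time: 41.45
eef_pos: [0.6246, 0.0461, 0.0309]
orientation: [-2.222, -2.22, 0.0]
force: [0.3, -0.2, -2.1]
finger_gap: 0.0284
gripper_force: 39.5
(array([ 6.248e+02,  4.610e+01,  3.090e+01, -2.000e-01,  1.000e-01,
       -1.200e+00]), array([0. , 0. , 0. , 0.3, 0.3, 0.4]))
```

```bash
python3 -m handwheel '[0.9,0,0.5,0.4,0, 0.9,0,0,0.3,0, 0.9,0,0,0,0, 0.6,0,0,0,0, 0.4,0,0,0,0, 0.35,0,0,0,0, 0.35,0,0,0,0, 0.35,0,0,0,0]' 
python3 -m handwheel '[0.35,0,0,-10,0, 0.35,0,0,-25,0, 0.35,0,0,-30,0, 0.35,0,0,-30,0, 0.35,0,0,-30,0, 0.35,0,0,0,0, 0.35,0,0,0,0, 0.35,0,0,0,0]' 
python3 -c "
from h import *
print(avg(5)); im,k=grab('wrist','w_row5'); print(ring(im,k,(.6254,.047)))
im,k=grab('top','t5'); bl,_=blobs(im,(100,90,60),(125,255,255),20); print([(b[0],b[1],ray(k,*b[0],.005).round(3)) for b in bl])
"
```

```text
time: 42.27
eef_pos: [0.6255, 0.0461, 0.0304]
orientation: [2.222, 2.22, 0.0]
force: [-0.3, -0.8, -0.1]
finger_gap: 0.0555
gripper_force: 0.0
time: 42.93
eef_pos: [0.6252, 0.0461, 0.1557]
orientation: [2.222, 2.22, 0.0]
force: [-1.0, 0.1, -0.6]
finger_gap: 0.0553
gripper_force: 0.0
(array([ 6.241e+02,  4.610e+01,  1.539e+02, -5.000e-01,  5.000e-01,
        1.000e-01]), array([0.2, 0. , 0.3, 0.6, 0.4, 0.2]))
(array([0.6251, 0.0479, 0.042 ]), array([258.4, 185.7]), array([28.2, 28.3]), 'bore~19.0')
[(array([398.9, 105.6]), np.int32(2198), array([ 0.877, -0.47 ,  0.005])), (array([ 63.1, 116. ]), np.int32(24), array([0.822, 0.684, 0.005])), (array([452. , 161.1]), np.int32(1702), array([ 0.687, -0.65 ,  0.005])), (array([364.7, 199.7]), np.int32(51), array([ 0.551, -0.353,  0.005])), (array([159.8, 231.1]), np.int32(1654), array([0.433, 0.338, 0.005]))]
```

```bash
python3 -m handwheel '[0.35,-20,-4,0,0, 0.35,-37,-7,0,0, 0.35,-37,-7,0,0, 0.35,-37,-7,0,0, 0.35,-37,-7,0,0, 0.35,-37,-7,0,0, 0.35,-37,-7,0,0, 0.35,-37,-7,0,0]' >/dev/null
python3 -m handwheel '[0.35,-37,-7,0,0, 0.35,-37,-7,0,0, 0.35,-35,-7,0,0, 0.35,-15,-3,0,0, 0.35,0,0,0,0, 0.35,0,0,0,0, 0.35,0,0,0,0, 0.35,0,0,0,0]' 
python3 - <<'E'
from h import *
print(avg(6)); im,k=grab("wrist","w_blue"); r=ring(im,k,(.549,-.356)); print(r)
a=r[1].astype(int); print("above ring rgb",[im[a[1]-d,a[0]].tolist() for d in (18,24,28)])
E
```

```text
time: 44.62
eef_pos: [0.5481, -0.3551, 0.1551]
orientation: [-2.22, -2.221, -0.001]
force: [-1.4, 0.2, -0.1]
finger_gap: 0.0556
gripper_force: 0.0
(array([ 5.482e+02, -3.556e+02,  1.554e+02,  2.000e-01,  1.000e-01,
       -1.000e-01]), array([0. , 0.4, 0.1, 0.3, 0.5, 0.3]))
(array([ 0.5507, -0.3585,  0.042 ]), array([259.7, 189.2]), array([27.3, 28.7]), 'bore~12.2')
above ring rgb [[89, 107, 148], [117, 142, 185], [94, 141, 200]]
```

```bash
python3 -m handwheel '[0.35,-2.5,2.5,15,0, 0.35,0,0,30,0, 0.35,0,0,30,0, 0.35,0,0,30,0, 0.35,0,0,17,0, 0.35,0,0,8.4,0, 0.35,0,0,0,0, 0.35,0,0,0,0]' 40
python3 -m handwheel '[0.9,0,0,0,0, 0.9,0,0,0,0, 0.9,0,0,0,0, 0.9,0,0,0,0, 0.9,0,0,0,0, 0.9,0,0,0,0, 0.9,0,0,0,0, 0.9,0,0,0,0]' 40
python3 -m handwheel '[0.9,0,0,-5,0, 0.9,0,0,-25,0, 0.9,0,0,-35,0, 0.9,0,0,-35,0, 0.9,0,0,-10,0, 0.9,15,-5,0,0, 0.9,30,-10,0,0, 0.9,35,-12,0,0]' 
python3 -m handwheel '[0.9,35,-12,0,0, 0.9,35,-12,0,0, 0.9,35,-12,0,0, 0.9,35,-12,0,0, 0.9,35,-12,0,0, 0.9,35,-12,0,0, 0.9,35,-11,0,0, 0.9,30,-8,0,0]' 
python3 -m handwheel '[0.9,20,-5,0,0, 0.9,8,0,0,0, 0.9,0,0,0,0, 0.9,0,0,0,0, 0.9,0,0,0,0, 0.9,0,0,0,0, 0.9,0,0,0,0, 0.9,0,0,0,0]' 
python3 - <<'E'
from h import *
print(avg(5)); im,k=grab("wrist","w_hold4"); p=arm.state()["eef_pos"]; print(p,ring(im,k,p[:2]+[0,.003],p[2]+.0156,r=40))
E
```

```text
time: 45.63
eef_pos: [0.5507, -0.3595, 0.0254]
orientation: [2.222, 2.22, 0.0]
force: [1.1, -0.6, 0.4]
finger_gap: 0.0555
gripper_force: 0.0
time: 46.3
eef_pos: [0.552, -0.3606, 0.0274]
orientation: [2.219, 2.217, 0.001]
force: [0.3, 0.1, 6.5]
finger_gap: 0.0289
gripper_force: 39.6
time: 46.97
eef_pos: [0.5238, -0.2801, 0.1353]
orientation: [2.224, 2.216, 0.0]
force: [0.1, 0.2, -1.0]
finger_gap: 0.0296
gripper_force: 39.8
time: 47.63
eef_pos: [0.4304, -0.0022, 0.1345]
orientation: [-2.221, -2.219, 0.001]
force: [0.5, -0.0, -1.0]
finger_gap: 0.0295
gripper_force: 39.8
time: 48.3
eef_pos: [0.4281, 0.023, 0.135]
orientation: [2.224, 2.219, -0.0]
force: [0.9, 0.6, -0.9]
finger_gap: 0.0292
gripper_force: 39.8
(array([ 4.279e+02,  2.340e+01,  1.350e+02, -0.000e+00, -2.000e-01,
       -7.000e-01]), array([0.1, 0.2, 0. , 0.3, 0.6, 0.3]))
[0.42779288 0.02366688 0.13499105] (array([0.4276, 0.0265, 0.1506]), array([256.9, 264.1]), array([24.3, 27.8]), 'bore~14.0')
```

```bash
python3 -m handwheel '[0.9,-0.5,-2.8,0,0, 0.9,0,0,10,0, 0.9,0,0,15,0, 0.9,0,0,15,0, 0.9,0,0,10,0, 0.9,0,0,4,0, 0.9,0,0,2,0, 0.9,0,0,0,0]'
python3 -m handwheel '[0.9,0,0,2,0, 0.9,0,0,1,0, 0.9,0,0,1,0, 0.9,0,0,1,0, 0.9,0,0,1,0, 0.9,0,0,0.5,0, 0.9,0,0,0,0, 0.9,0,0,0,0]'
```

```text
time: 49.27
eef_pos: [0.4248, 0.0233, 0.0786]
orientation: [-2.222, -2.22, 0.001]
force: [0.9, -0.1, -0.9]
finger_gap: 0.0287
gripper_force: 39.8
time: 49.93
eef_pos: [0.425, 0.0233, 0.0725]
orientation: [2.223, 2.22, 0.0]
force: [0.8, -0.1, -0.7]
finger_gap: 0.0292
gripper_force: 39.8
```

```bash
python3 -m handwheel '[0.9,0,0,1,0, 0.9,0,0,1,0, 0.9,0,0,1,0, 0.9,0,0,0.5,0, 0.9,0,0,0,0, 0.9,0,0,0,0, 0.9,0,0,0,0, 0.9,0,0,0,0]'
```

```text
time: 50.6
eef_pos: [0.4254, 0.0233, 0.0712]
orientation: [2.222, 2.22, 0.0]
force: [-6.1, 0.3, 18.0]
finger_gap: 0.0294
gripper_force: 41.6
```

```bash
python3 -m handwheel '[0.9,0,0,-6,0, 0.9,0,0,-14,0, 0.9,0,0,-20,0, 0.9,0,0,-25,0, 0.9,0,0,-20,0, 0.9,15,0,0,0, 0.9,30,1,0,0, 0.9,37,1,0,0]' >/dev/null
python3 -m handwheel '[0.9,37,1,0,0, 0.9,37,1,0,0, 0.9,37,1,0,0, 0.9,37,0,0,0, 0.9,33,0,0,0, 0.9,20,0,0,0, 0.9,0,0,0,0, 0.9,0,0,0,0]' >/dev/null
python3 -m handwheel '[0.9,0,0,0,0, 0.9,0,0,0,0, 0.9,0,0,0,0, 0.9,0,0,0,0, 0.9,0,0,0,0, 0.9,0,0,0,0, 0.9,0,0,0,0, 0.9,0,0,0,0]'
python3 - <<'E'
from h import *
print(avg(2)); im,k=grab("wrist","w_tray4"); p=arm.state()["eef_pos"]; print(ring(im,k,p[:2]+[0,.003],p[2]+.0156,r=40)); print(ring(im,k,(.4389,.361),.047))
E
```

```text
time: 52.6
eef_pos: [0.4303, 0.3061, 0.1541]
orientation: [2.223, 2.22, 0.0]
force: [0.7, 0.2, -0.9]
finger_gap: 0.0293
gripper_force: 40.0
(array([ 4.303e+02,  3.062e+02,  1.540e+02, -2.000e-01,  8.000e-01,
       -1.400e+00]), array([0. , 0. , 0. , 0.1, 0. , 0.4]))
(array([0.4302, 0.3094, 0.1696]), array([257. , 263.8]), array([24.1, 27.8]), 'bore~14.0')
(array([0.439, 0.363, 0.047]), array([267., 128.]), array([27.6, 28.4]), 'bore~14.4')
```

Lower from 0.154 to about 0.033 and release, then withdraw to a clear place.

```bash
python3 -m handwheel '[0.9,0,0,10,0, 0.9,0,0,25,0, 0.9,0,0,30,0, 0.9,0,0,25,0, 0.9,0,0,15,0, 0.9,0,0,9,0, 0.9,0,0,4,0, 0.9,0,0,2,0]'
python3 -m handwheel '[0.9,0,0,0.7,0, 0.9,0,0,0,0, 0.9,0,0,0,0, 0.6,0,0,0,0, 0.4,0,0,0,0, 0.35,0,0,0,0, 0.35,0,0,0,0, 0.35,0,0,0,0]'
python3 -m handwheel '[0.35,0,0,-10,0, 0.35,0,0,-25,0, 0.35,0,0,-30,0, 0.35,0,0,-30,0, 0.35,0,0,-30,0, 0.35,-10,-3,-10,0, 0.35,-25,-5,-10,0, 0.35,-37,-5,-5,0]' >/dev/null
python3 -m handwheel '[0.35,-37,-3,0,0, 0.35,-37,0,0,0, 0.35,-37,0,0,0, 0.35,-37,0,0,0, 0.35,-37,0,0,0, 0.35,-37,0,0,0, 0.35,-20,0,0,0, 0.35,0,0,0,0]'
python3 - <<'E'
from h import *
im,k=grab("top","t6"); cr=im[150:290,130:410]; cv2.imwrite("pics/c6.png",cv2.resize(cr[:,:,::-1],None,fx=2.8,fy=2.8,interpolation=cv2.INTER_CUBIC))
E
```

```text
time: 53.42
eef_pos: [0.43, 0.3061, 0.0334]
orientation: [2.222, 2.22, -0.002]
force: [0.6, -0.7, -0.1]
finger_gap: 0.0292
gripper_force: 40.0
time: 54.08
eef_pos: [0.4304, 0.3063, 0.0335]
orientation: [2.222, 2.22, 0.001]
force: [0.5, 0.1, 0.8]
finger_gap: 0.0557
gripper_force: 0.0
time: 55.42
eef_pos: [0.4134, -0.0111, 0.1834]
orientation: [2.228, 2.213, -0.002]
force: [0.4, 0.2, 0.2]
finger_gap: 0.0556
gripper_force: 0.0
```

View pics/c6.png

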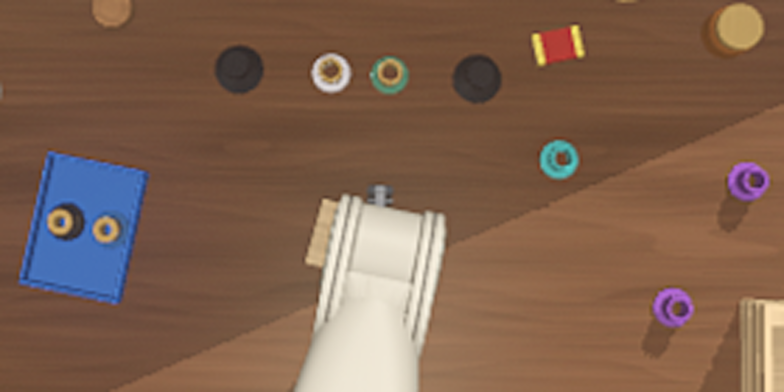

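In the top view, white (331,72) and green (390,73) stand on the line between the candlesticks (239,68) and (477,78). Black and blue are upright in the tray, everything else is undisturbed, and there is no red socket in view. I'm handing the job in.

```bash
python3 -c "
from cell import arm
print(arm.finish_job())"
```

```text
the job is handed in; nothing more can be done
None
```

The job is handed in: I tested white, black, green and blue in that order (no red socket was found); white and green went fully home and stand in the row between the candlesticks, and black and blue stopped on the shoulder and are in the blue tray.

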